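# Third hand for the banding wheel: collar on the spindle, held down against its spring

### The job

I am rebuilding the banding wheel that stands on the pull-out tray: pick up the loose aluminium collar, slide it over the top of the upright spindle and ease it down onto the spring washer without dropping or ramming it. Then be my third hand: press the collar straight down against the spring with a steady push of about 10 N, and finish like that, still gripping the collar and pressing, because I will tighten its grub screws while you hold. Leave the bowl, the cup, the dish and the brush where they are.

Things in the scene. Friction and masses are not known exactly. Their poses are not given: they have to be found in the camera images.
- collar_center (a point): centre (half-way up) of the loose collar: a plain aluminium tube, 38 mm outside diameter, 19 mm bore right through, 44 mm tall, about 0.1 kg, two small grub screws in its side; it stands upright on the tray floor at the start, z along its bore; both ends are alike. The point is 22 mm above its lower end.
- spindle_top (a point): centre of the top end of the banding wheel's upright steel spindle: 16 mm diameter, top edge chamfered over 4 mm, so 1.5 mm clearance all round in the collar; z up along it. The washer's upper face is 44 mm below this point when the spring is free, so a collar just resting on it is flush with the spindle's top, its centre 22 mm below this point.
- wheel_base: the banding wheel's grey iron base, fixed to the tray (it does not move): foot 120 mm in diameter, column 44 mm in diameter that ends 70 mm above the tray floor; spring, washer and spindle stand above it. Origin at the centre of its underside; the spindle's top is 144 mm above.
- spring_washer (a joint): how far the spring washer is pushed down, in m: 0 free, 0.022 bottomed. It is a steel washer 34 mm in diameter (narrower than the collar), 4 mm thick, round the spindle on a coil spring. The spring pushes up with 2 N at 0 and 0.7 N more per mm, so 10 N at about 0.0114; the collar's own weight does not sink it.
- bowl: bystander: tenmoku-brown tea bowl, 116 mm wide, 70 mm tall, on the tray; origin at the centre of its underside
- cup: bystander: pale porcelain sake cup, 56 mm wide, 45 mm tall, closed at the bottom, on the tray; origin at the centre of its underside
- dish: bystander: shallow celadon dish, 86 mm wide, 22 mm tall, on the tray; origin at the centre of its underside
- brush: bystander: bamboo-handled brush, 190 mm long, lying on the tray along its own x axis; origin under its middle
- tray: wooden slide-out tray on metal rails, 300 mm (its x) by 600 mm (its y), does not move; origin at the centre of its underside on the shelf; its floor is 20 mm above the shelf, its rim 12 mm above that floor. All the other things stand on its floor.
Things that resemble listed ones, but are neither listed nor needed, are in the scene too. What is shaped like the part that bears collar_center but yellow is not meant.

How it is judged:
On the way:
1. the collar is threaded on the spindle: coaxial with it, its lower end at least 10 mm below the spindle's top (horizontal distance between collar_center and spindle_top below 0.005 m and z of collar_center in the frame of spindle_top below 0.012 m and angle between the z axis of collar_center and the z axis of spindle_top, either way round below 0.15 rad), for 0.1 s.
At the end, for the whole second after the job is handed in: The collar is on the spindle (within 4 mm of its axis and 0.12 rad of its direction, top end below the spindle's top), still held by the fingers and at rest, and presses on the spring washer with 6 to 14 N throughout the last second (horizontal distance between collar_center and spindle_top below 0.004 m and angle between the z axis of collar_center and the z axis of spindle_top, either way round below 0.12 rad and z of collar_center in the frame of spindle_top below -0.022 m and contact force between collar and spring_washer between 6 and 14 N and contact force between the fingers and collar above 3 N and linear speed of collar below 0.01 m/s); the arm keeps its last pose, push and grip.
It fails at once if the collar is rammed onto the washer or the spring overloaded (more than 25 N) (contact force between collar and spring_washer above 25 N).
It fails at once if the collar is dropped down the spindle (faster than 0.35 m/s while on it) (horizontal distance between collar_center and spindle_top below 0.006 m and z of collar_center in the frame of spindle_top below 0.022 m and linear speed of collar above 0.35 m/s).
It fails at once if the bowl, cup, dish or brush is moved by more than 25 mm (distance of any of bowl, cup, dish, brush from where it was at the start of the episode above 0.025 m).
It also fails if it takes over 51 s, if anything falls off the work surface, if the arm or the gripper's body presses on something with over 40 N, if the wrist force passes 120 N, or if a joint passes its speed limit or range.

### The arm

A 7-joint arm with a two-finger parallel gripper is mounted at the origin on the work surface. World frame = base frame: x ahead of the robot, y to its left, z up, the work surface at z = 0. Lengths are in m, angles in rad, forces in N, time in s.
With the tool pointing down it reaches from about 0.35 to 0.9 m from the base axis. Payload 8.1 kg.
Tool frame: the origin (TCP) lies between the finger pads; the fingertips stand 17 mm ahead of it and the grasp point (between the pads) lies 2 mm behind it (bot.tip_extent is the distance from the TCP to the fingertips, in m); z points along the fingers, y is the line along which they close (so a half turn about z gives the same grasp; the last joint's range is limited). The gripper opens to 92 mm and grips with 3 to 60 N. Pads are 19 mm wide; open, the fingers measure 130 mm over their backs; the gripper's body (75 mm by 190 mm) begins 47 mm behind the grasp point.
Start: joints at [-1.329, 0.434, 0.025, 1.573, -0.012, 1.134, -0.075], TCP at [0.211, 0.588, 0.244] pointing down, gripper open.
Joint ranges: [-2.62, 2.62], [-0.44, 2.09], [-1.27, 1.32], [0.08, 2.57], [-1.32, 4.46], [0.12, 2], [-2.74, 2.74]. Speed limits (rad/s): [2.22, 2.22, 3.01, 3.01, 3.14, 3.14, 3.14].

### API

Orientations are given as a unit quaternion [w, x, y, z].
In Python, from cell import bot gives the robot as it stands. The module is installed in compiled form; this text tells all that it offers.
- The arm moves only by the tool jog_arm, never from a script. Its argument "targets" is a list of rows, each a list of 7 numbers: the turn, a rotation vector about the tool's x, y, z in degrees, then the shift along the tool's x, y, z in mm, then the opening, from 0 (shut) to 1 (fully open). A call has 1 to 12 rows; each row is the pose to reach, as a shift and turn from the pose commanded when the call began, along the tool's axes at that moment; what a row does not reach only later rows make up. A row lasts 1/8 s, in which the tool goes at most 62.5 mm and 10.7 degrees, less where a joint would pass 70% of its speed; a pose out of reach is approached as far as the arm can. A call with a gripper value outside its range is refused whole. The fingers move at their own pace and stop on an object; "grip_force" is the grip in N (left out, the last holds). Time passes only in rows, so rows that repeat a pose let the fingers close. It gives the time, the measured TCP pose, the force, the opening and the grip force at its end, in the units of the state.
- bot.observe(): the state, without advancing time (a new reading comes with each control period).
- bot.get_image(name): name is "scene" or "top" or "wrist"; returns a dict with "frame" (480x640x3 uint8, red, green, blue), "fx", "fy", "cx", "cy" (pixels), "extrinsics" (4x4, takes a point from world to camera coordinates). Camera axes: x right, y up, looking along -z (the intrinsics and any distortion apply to the point x, -y, -z); pixel columns grow to the right and rows downward; lengths in m; the calibration is good to about 2 mm. A picture is of the moment at which its call begins. There is no depth.
- bot.sign_off(): hands the job in; it is judged then, once.
The state is a dict: "time": time; "qpos": joint angles; "dq": joint speeds; "tau": joint torques, N m; "tcp_pos": TCP position; "eef_rot": TCP orientation; "force": force on the tool from outside, world axes, zero at the start; "wrist_torque": the same for the moment, N m; "finger_gap": finger opening in m; "grasp_force": force on a finger pad.
Only numpy, scipy, OpenCV 4.12 (cv2) and the standard library are available. Lean on these libraries where they do the work, as an engineer would, in place of code of your own. Each camera call takes 0.05 s, during which the arm holds its last target. There are 200 camera calls.

## Working session

There is one attempt and no reset: what is moved stays moved. The work goes in short steps, Python scripts to look and compute and a tool call to move; the robot and the scene stay as the last step left them, time stands still between calls to the robot, and variables do not carry over. Pictures are saved under pics/ and viewed, at most 10 in all, crops included, and the job is handed in when it is done.

Besides the shell and the picture viewer there is one more tool, called after "Call:" as name([rows], argument=value, ...), one row to a line, values as JSON. jog_arm: Moves the arm, as the interface text tells. Its arguments: {"type":"object","properties":{"targets":{"type":"array","items":{"type":"array","items":{"type":"number"}}},"grip_force":{"type":"number"}},"required":["targets"]}

```bash
mkdir -p pics
python3 - <<'E'
from cell import bot
import cv2,numpy as np,pickle
s=bot.observe();print({k:np.round(v,3) for k,v in s.items()})
for n in ["scene","top"]:
    d=bot.get_image(n);pickle.dump(d,open(f'{n}.pkl','wb'));cv2.imwrite(f'pics/{n}0.png',d['frame'][:,:,::-1])
    print(n,d['fx'],d['fy'],d['cx'],d['cy'],np.round(d['extrinsics'],3).tolist(),[k for k in d])
E
```

```text
{'time': np.float64(0.0), 'qpos': array([-1.329,  0.435,  0.025,  1.574, -0.012,  1.134, -0.075]), 'dq': array([-0.002,  0.   , -0.   , -0.   ,  0.001, -0.001,  0.001]), 'tau': array([-0.0000e+00, -6.6784e+01,  9.8500e-01, -3.1447e+01, -6.1000e-02,
        4.3000e-02,  0.0000e+00]), 'tcp_pos': array([0.211, 0.588, 0.243]), 'eef_rot': array([-0.   ,  0.172,  0.985, -0.001]), 'force': array([ 0.228, -0.251,  0.198]), 'wrist_torque': array([ 0.013, -0.01 ,  0.022]), 'grasp_force': np.float64(0.0), 'finger_gap': np.float64(0.092)}
scene 473.4237576518926 473.4237576518926 313.6475375234924 240.06195282754615 [[0.517, 0.856, -0.008, -0.26], [-0.64, 0.392, 0.661, 0.268], [0.569, -0.337, 0.75, -1.212], [0.0, 0.0, 0.0, 1.0]] ['frame', 'fx', 'fy', 'cx', 'cy', 'extrinsics']
top 552.3233020014442 552.3233020014442 310.6159412606747 242.03294390160696 [[0.0, -1.0, 0.002, 0.0], [0.993, 0.001, 0.118, -0.551], [-0.118, 0.002, 0.993, -1.095], [0.0, 0.0, 0.0, 1.0]] ['frame', 'fx', 'fy', 'cx', 'cy', 'extrinsics']
```

View pics/scene0.png

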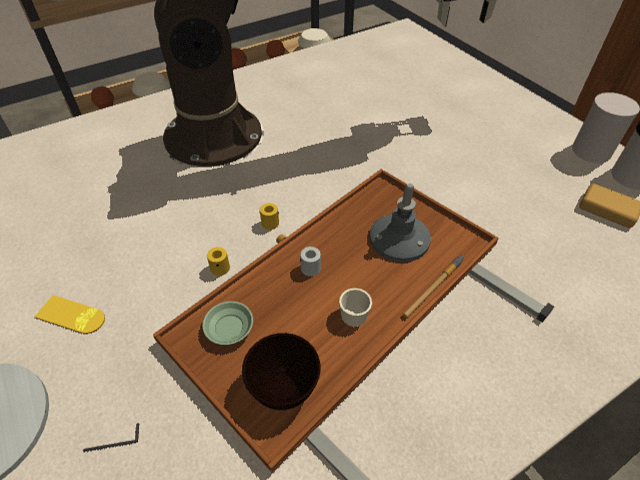

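View pics/top0.png

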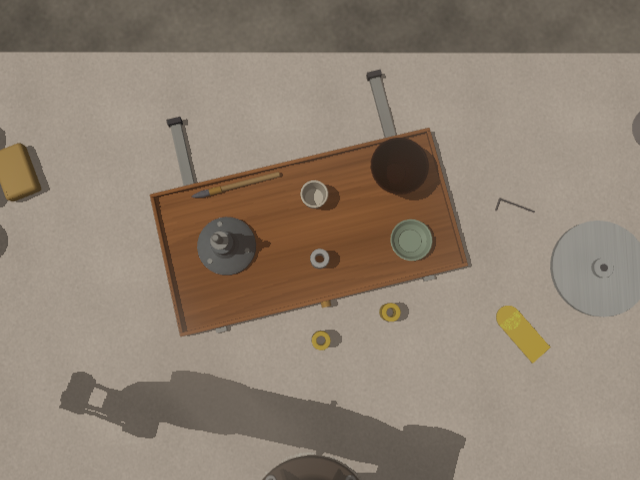

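The scene view shows the grey collar at about (311,261) and the spindle top at (409,187). In the top view they are at (320,258) and about (217,240). Candidates for the collar:
- Grey tube on the tray at top (320,258): fits, being plain aluminium and on the tray floor.
- Yellow tubes at top (321,340) and (391,312): excluded by colour.
- Pale cup at top (314,194): too wide and closed at the bottom.

I'll confirm this in one crop.

```bash
cat > h.py <<'E'
import numpy as np,cv2,pickle
def ray(d,u,v):
    E=d['extrinsics'];R=E[:3,:3];c=-R.T@E[:3,3]
    r=R.T@np.array([(u-d['cx'])/d['fx'],-(v-d['cy'])/d['fy'],-1.]);return c,r/np.linalg.norm(r)
def onz(d,u,v,z):
    c,r=ray(d,u,v);return c+r*(z-c[2])/r[2]
def proj(d,p):
    q=d['extrinsics'][:3,:3]@np.asarray(p)+d['extrinsics'][:3,3]
    return np.array([d['cx']+d['fx']*q[0]/-q[2],d['cy']-d['fy']*q[1]/-q[2]])
def tri(obs):
    A=np.zeros((3,3));b=np.zeros(3)
    for d,u,v in obs:
        c,r=ray(d,u,v);P=np.eye(3)-np.outer(r,r);A+=P;b+=P@c
    return np.linalg.solve(A,b)
E
python3 - <<'E'
from h import *
S=pickle.load(open('scene.pkl','rb'));T=pickle.load(open('top.pkl','rb'))
def crop(d,x,y,w=50,h=37): return cv2.resize(d['frame'][y-h:y+h,x-w:x+w,::-1],None,fx=4,fy=4,interpolation=cv2.INTER_CUBIC)
a=np.vstack([np.hstack([crop(S,311,261),crop(S,405,210)]),np.hstack([crop(T,320,258),crop(T,222,242)])])
print(a.shape);cv2.imwrite('pics/c1.png',a)
E
```

```text
(592, 800, 3)
```

View pics/c1.png

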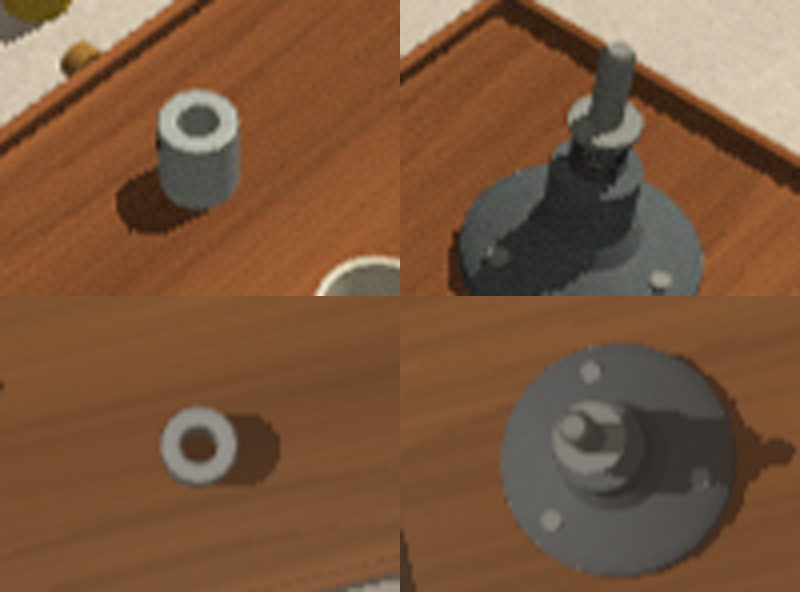

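The crop confirms it: the grey open tube has its top-face centre at scene (310.5,254.5) and top (319.8,258.5). The spindle top is at scene (410.5,185) and top (215.5,237.5).

Run:
```python
from h import *
S=pickle.load(open('scene.pkl','rb'));T=pickle.load(open('top.pkl','rb'))
for n,s,t,z in [('collar',(310.5,254.5),(319.5,258.2),.064),('spindle',(410.3,185),(215.5,237.5),.164)]:
    print(n,tri([(S,*s),(T,*t)]).round(4),onz(S,*s,z).round(4),onz(T,*t,z).round(4))
# grey tube top by mask in top view
hsv=cv2.cvtColor(T['frame'],cv2.COLOR_RGB2HSV)
m=((hsv[...,1]<60)&(hsv[...,2]>100)).astype(np.uint8);m[:230]=0;m[285:]=0;m[:,:290]=0;m[:,350:]=0
c=max(cv2.findContours(m,0,2)[0],key=cv2.contourArea);e=cv2.fitEllipse(c);print('ring',e,onz(T,*e[0],.064).round(4))
for n,p in [('dish',(411,240)),('cup',(314,194)),('foot',(226.5,246))]: print(n,onz(T,*p,.035).round(3))
from cell import bot; from scipy.spatial.transform import Rotation as R
q=bot.observe()['eef_rot'];print(R.from_quat(np.r_[q[1:],q[0]]).as_matrix().round(3))
```

```text
collar [ 0.516  -0.0158  0.0625] [ 0.5176 -0.0154  0.064 ] [ 0.5153 -0.0168  0.064 ]
spindle [0.5445 0.1737 0.1647] [0.5446 0.1758 0.164 ] [0.5437 0.1725 0.164 ]
ring ((319.1841735839844, 257.8216247558594), (18.129959106445312, 18.268482208251953), 27.50201416015625) [ 0.516  -0.0162  0.064 ]
dish [ 0.555 -0.204  0.035]
cup [ 0.651 -0.006  0.035]
foot [0.543 0.172 0.035]
[[-0.941  0.338 -0.   ]
 [ 0.338  0.941 -0.001]
 [-0.    -0.001 -1.   ]]
```

Call:
jog_arm([
  [0, 0, 0, -25, -24, 0, 1],
  [0, 0, 0, -70, -66, 0, 1],
  [0, 0, 0, -115, -109, 0, 1],
  [0, 0, 0, -160, -151, 0, 1],
  [0, 0, 0, -205, -194, 0, 1],
  [0, 0, 0, -250, -237, 0, 1],
  [0, 0, 0, -295, -279, 0, 1],
  [0, 0, 0, -340, -322, 0, 1],
  [0, 0, 0, -385, -365, 0, 1],
  [0, 0, 0, -430, -407, 0, 1],
  [0, 0, 0, -470, -445, 0, 1],
  [0, 0, 0, -491, -465, 0, 1],
])

```text
time: 1.6
tcp_pos: [0.5168, -0.0187, 0.2436]
eef_rot: [0.0, 0.173, 0.985, -0.0]
force: [0.1, 0.4, 0.2]
finger_gap: 0.0919
grasp_force: 0.0
```

Call:
jog_arm([
  [0, 0, 0, 0, 0, 0, 1],
  [0, 0, 0, 0, 0, 0, 1],
  [0, 0, 0, 0, 0, 0, 1],
])

```text
time: 1.98
tcp_pos: [0.5157, -0.014, 0.2436]
eef_rot: [-0.0, 0.171, 0.985, 0.0]
force: [0.7, -0.2, -1.5]
finger_gap: 0.0916
grasp_force: 0.0
```

```bash
cat >> h.py <<'E'
from scipy.spatial.transform import Rotation as Rn
def pose(s):
    q=s['eef_rot'];return np.array(s['tcp_pos']),Rn.from_quat(np.r_[q[1:],q[0]]).as_matrix()
def snap(tag):
    from cell import bot
    s=bot.observe();d=bot.get_image('wrist');d['s']=s;pickle.dump(d,open(f'{tag}.pkl','wb'))
    cv2.imwrite(f'pics/{tag}.png',d['frame'][:,:,::-1]);return s,d
E
python3 - <<'E'
from h import *
s,d=snap('w1');p,R=pose(s);print(s['time'],p.round(4),R.round(3),s['qpos'].round(2))
E=d['extrinsics'];print(d['fx'],'cam in tool',(R.T@(-E[:3,:3].T@E[:3,3]-p)).round(4),'\n',(E[:3,:3]@R).round(3))
print(proj(d,[.516,-.016,.064]))
E
```

```text
1.975 [ 0.5157 -0.014   0.2436] [[-0.942  0.336 -0.   ]
 [ 0.336  0.942  0.001]
 [ 0.001  0.    -1.   ]] [-0.38  0.26  0.38  1.86 -0.11  1.04  1.27]
407.5093375239862 cam in tool [ 0.0706  0.0005 -0.1408] 
 [[ 0.001  1.     0.   ]
 [ 0.966 -0.001  0.26 ]
 [ 0.26   0.    -0.966]]
[327.94677837 218.06255146]
```

View pics/w1.png

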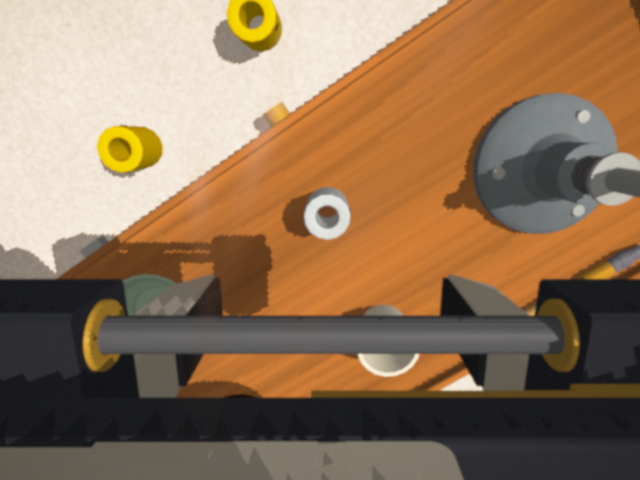

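The wrist view shows the collar's top ring at about (327,216). My estimate projects to (328,218), so they agree. The spindle shows at the right edge.

```bash
cat >> h.py <<'E'
def ring(d,u,v,r,z,smax=60,vmin=170):
    h=cv2.cvtColor(d['frame'],cv2.COLOR_RGB2HSV);m=((h[...,1]<smax)&(h[...,2]>vmin)).astype(np.uint8)
    k=np.zeros_like(m);cv2.circle(k,(int(u),int(v)),int(r),1,-1)
    c=max(cv2.findContours(m*k,0,2)[0],key=cv2.contourArea);e=cv2.fitEllipse(cv2.convexHull(c))
    return e,onz(d,*e[0],z)
E
python3 - <<'E'
from h import *
d=pickle.load(open('w1.pkl','rb'));p,R=pose(d['s'])
for vm in (150,180,200):
    e,w=ring(d,327,216,40,.064,vmin=vm);print(e,w.round(4),'tool delta mm',(R.T@(w-p)*1e3).round(1))
E
```

```text
((327.5561218261719, 214.79624938964844), (44.83053970336914, 49.792728424072266), 33.34303665161133) [ 0.5134 -0.0154  0.064 ] tool delta mm [  1.6  -2.2 179.6]
((327.2085876464844, 216.28770446777344), (44.40647888183594, 45.525630950927734), 71.64701080322266) [ 0.5144 -0.0161  0.064 ] tool delta mm [  0.4  -2.4 179.6]
((327.2477722167969, 216.4892120361328), (43.684207916259766, 44.41148376464844), 90.04566955566406) [ 0.5146 -0.0161  0.064 ] tool delta mm [  0.3  -2.4 179.6]
```

Call:
jog_arm([
  [0, 0, 0, 0, -1, 20, 1],
  [0, 0, 0, 0, -2, 60, 1],
  [0, 0, 0, 0, -2, 100, 1],
  [0, 0, 0, 0, -2, 130, 1],
  [0, 0, 0, 0, -2, 140, 1],
  [0, 0, 0, 0, -2, 140, 1],
  [0, 0, 0, 0, -2, 140, 1],
  [0, 0, 0, 0, -2, 140, 1],
])

```text
time: 3.02
tcp_pos: [0.5162, -0.0172, 0.1048]
eef_rot: [0.001, 0.172, 0.985, 0.0]
force: [-0.0, 0.5, -0.8]
finger_gap: 0.0918
grasp_force: 0.0
```

Run:
```python
from h import *
s,d=snap('w2');p,R=pose(s);print(p.round(4),R.round(3).tolist())
u=proj(d,[.5146,-.0161,.064]);print(u)
for vm in (170,200):
    e,w=ring(d,*u,75,.064,vmin=vm);print(e,w.round(4),'tool delta mm',(R.T@(w-p)*1e3).round(1))
cv2.imwrite('pics/w2.png',d['frame'][:,:,::-1])
```

```text
[ 0.5162 -0.0172  0.1048] [[-0.941, 0.338, 0.002], [0.338, 0.941, 0.0], [-0.002, 0.001, -1.0]]
[330.63592693 275.90737693]
((323.9618225097656, 254.0672607421875), (28.13433074951172, 58.75679016113281), 73.90873718261719) [ 0.5033 -0.0154  0.064 ] tool delta mm [12.8 -2.7 40.8]
((324.4111022949219, 255.23484802246094), (29.108776092529297, 56.59003448486328), 75.76725006103516) [ 0.5039 -0.0154  0.064 ] tool delta mm [12.2 -2.5 40.8]
```

View pics/w2.png

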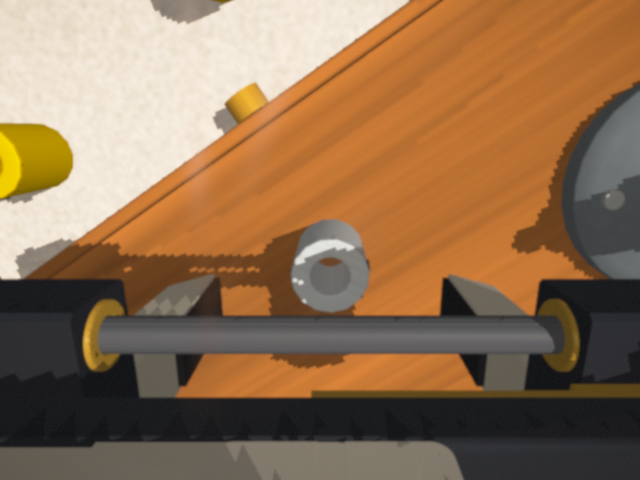

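The collar's ring is at about (330,274), close to the predicted (330.6,275.9). A 2 mm shift along tool x centres it. I'll descend and grip.

Call:
jog_arm([
  [0, 0, 0, 2, 0.5, 10, 1],
  [0, 0, 0, 2, 0.5, 30, 1],
  [0, 0, 0, 2, 0.5, 50, 1],
  [0, 0, 0, 2, 0.5, 60, 1],
  [0, 0, 0, 2, 0.5, 60, 1],
  [0, 0, 0, 2, 0.5, 60, 1],
  [0, 0, 0, 2, 0.5, 60, 0.4],
  [0, 0, 0, 2, 0.5, 60, 0.3],
  [0, 0, 0, 2, 0.5, 60, 0.3],
  [0, 0, 0, 2, 0.5, 60, 0.3],
  [0, 0, 0, 2, 0.5, 60, 0.3],
], grip_force=40)

```text
time: 4.45
tcp_pos: [0.5138, -0.0161, 0.0437]
eef_rot: [0.0, 0.172, 0.985, 0.0]
force: [-0.3, -0.6, 0.6]
finger_gap: 0.0463
grasp_force: 0.0
```

Call:
jog_arm([
  [0, 0, 0, 0, 0, 0, 0.3],
  [0, 0, 0, 0, 0, 0, 0.3],
  [0, 0, 0, 0, 0, 0, 0.3],
  [0, 0, 0, 0, 0, 0, 0.3],
  [0, 0, 0, 0, 0, 0, 0.3],
], grip_force=40)

```text
time: 5.08
tcp_pos: [0.5137, -0.0162, 0.0437]
eef_rot: [-0.0, 0.172, 0.985, -0.0]
force: [-0.1, -0.5, 1.4]
finger_gap: 0.0371
grasp_force: 40.0
```

Call:
jog_arm([
  [0, 0, 0, 0, 0, -10, 0.3],
  [0, 0, 0, 0, 0, -40, 0.3],
  [0, 0, 0, 0, 0, -80, 0.3],
  [0, 0, 0, 0, 0, -125, 0.3],
  [0, 0, 0, 0, 0, -170, 0.3],
  [0, 0, 0, 0, 10, -200, 0.3],
  [0, 0, 0, -5, 50, -206, 0.3],
  [0, 0, 0, -10, 95, -206, 0.3],
  [0, 0, 0, -15, 140, -206, 0.3],
  [0, 0, 0, -19, 175, -206, 0.3],
  [0, 0, 0, -19, 188, -206, 0.3],
  [0, 0, 0, -19, 188, -206, 0.3],
])

```text
time: 6.58
tcp_pos: [0.5949, 0.1545, 0.2497]
eef_rot: [-0.0, 0.171, 0.985, -0.0]
force: [-0.2, 0.1, -0.6]
finger_gap: 0.0371
grasp_force: 40.0
```

Call:
jog_arm([
  [0, 0, 0, 0, 0, 0, 0.3],
  [0, 0, 0, 0, 0, 0, 0.3],
  [0, 0, 0, 0, 0, 0, 0.3],
  [0, 0, 0, 0, 0, 0, 0.3],
])

```text
time: 7.08
tcp_pos: [0.5952, 0.154, 0.2499]
eef_rot: [0.0, 0.172, 0.985, 0.0]
force: [0.0, -0.3, -1.5]
finger_gap: 0.0374
grasp_force: 40.0
```

Run:
```python
from h import *
s,d=snap('w3');p,R=pose(s);print(s['time'],p.round(4),R.round(4).tolist(),s['force'].round(2),s['finger_gap'])
print('spindle',proj(d,[.5445,.173,.164]),'collar top',proj(d,p+R@[0,0,-.020]))
```

```text
7.075 [0.5952 0.154  0.2499] [[-0.941, 0.3385, 0.0001], [0.3385, 0.941, 0.0001], [-0.0001, 0.0001, -1.0]] [ 0.04 -0.31 -1.48] 0.03740063149034457
spindle [331.2468583  157.07535341] collar top [329.09568126 346.70939635]
```

View pics/w3.png

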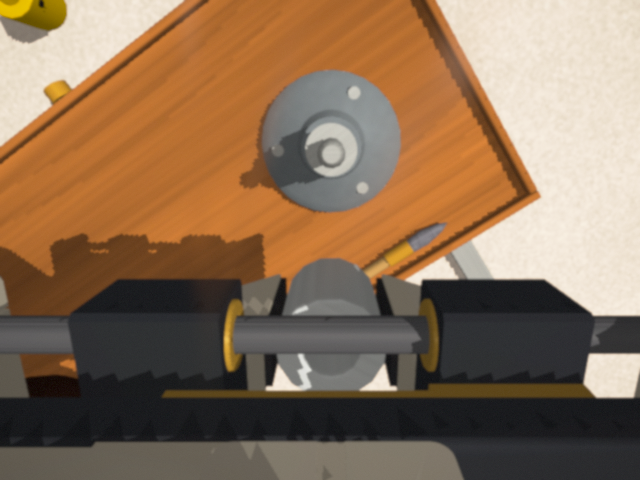

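The spindle top is at about (332,153), and the collar is held between the pads with its lower front edge at about (331,258). I'll zoom in for sub-pixel values.

Run:
```python
from h import *
d=pickle.load(open('w3.pkl','rb'));p,R=pose(d['s'])
f=d['frame'][:,:,::-1]
a=cv2.resize(f[118:184,280:380],(800,528),interpolation=cv2.INTER_CUBIC)
cv2.imwrite('pics/c3.png',a)
th=np.linspace(0,2*np.pi,360)
for zb in (.022,.024,.026):
  q=np.array([proj(d,p+R@[.019*np.cos(t),.019*np.sin(t),zb]) for t in th]);print(zb,q[q[:,1].argmin()].round(1),q[:,0].min().round(1),q[:,0].max().round(1))
g=cv2.cvtColor(f,cv2.COLOR_BGR2HSV)
for c in (322,331,340):print(c,[tuple(int(k) for k in g[r,c]) for r in range(250,268,1)])
```

```text
0.022 [329.5 253.6] 285.4 373.7
0.024 [329.5 252.2] 285.9 373.2
0.026 [329.6 250.8] 286.4 372.7
322 [(14, 186, 199), (14, 186, 200), (14, 187, 198), (14, 185, 197), (14, 184, 194), (14, 185, 192), (14, 180, 188), (13, 164, 177), (12, 122, 150), (12, 65, 122), (15, 29, 106), (15, 15, 102), (20, 15, 103), (19, 19, 105), (13, 17, 104), (17, 18, 102), (17, 17, 104), (25, 15, 103)]
331 [(13, 183, 191), (13, 183, 188), (14, 182, 186), (14, 182, 188), (13, 180, 191), (14, 182, 196), (13, 180, 196), (13, 159, 184), (12, 111, 151), (11, 53, 120), (15, 28, 109), (13, 21, 108), (15, 24, 108), (13, 21, 108), (15, 24, 108), (15, 24, 108), (17, 21, 107), (15, 19, 107)]
340 [(14, 182, 198), (13, 182, 200), (14, 184, 202), (14, 184, 202), (14, 182, 202), (14, 184, 201), (14, 180, 200), (13, 159, 186), (11, 122, 159), (10, 70, 128), (12, 34, 112), (15, 24, 107), (16, 26, 107), (15, 24, 108), (13, 22, 106), (13, 21, 107), (13, 22, 106), (13, 22, 105)]
```

View pics/c3.png

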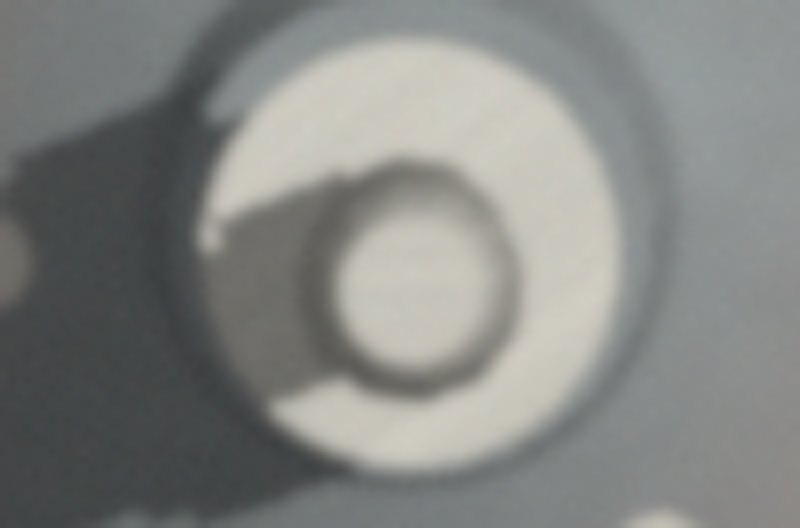

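Enlarged, the spindle's flat end is at about (331.4,153.6), 11 mm across, so the chamfer captures roughly ±4 mm. The washer is at (330.7,149.2). The collar's lower rim edge is at row 258.5, where a centred grasp would put it at 252.

Run:
```python
from h import *
d=pickle.load(open('w3.pkl','rb'));p,R=pose(d['s'])
w=onz(d,331.4,153.6,.164);v=onz(d,330.7,149.2,.12);print('spindle',w.round(4),'washer',v.round(4))
print('tool',(R.T@(w-p)*1e3).round(1),(R.T@(v-p)*1e3).round(1))
for dx in (0,-.001,-.002,-.003): print(dx,[proj(d,p+R@[.019+dx,0,z]).round(1).tolist() for z in (.0237,)])
# collar silhouette columns at a few rows in hand
f=cv2.cvtColor(d['frame'],cv2.COLOR_RGB2HSV)
for r in (264,268,272): 
    row=f[r];print(r,[c for c in range(270,400) if row[c,1]<60][:1],[c for c in range(270,400) if row[c,1]<60][-1:])
th=np.linspace(0,2*np.pi,721)
for dx,dy in ((-.002,0),(-.002,.001)):
  q=np.array([proj(d,p+R@[.019*np.cos(t)+dx,.019*np.sin(t)+dy,.0237]) for t in th])
  for r in (264,268,272):
    k=q[abs(q[:,1]-r)<1];print(dx,dy,r,k[:,0].min().round(1),k[:,0].max().round(1))
# drift check of collar vs top/scene
from cell import bot
for n in ('top','scene'):
    D=bot.get_image(n);pickle.dump(D,open(n+'3.pkl','wb'));print(n,proj(D,p+R@[0,0,.0237]),proj(D,p+R@[0,0,-.02]))
```

```text
spindle [0.5428 0.1737 0.164 ] washer [0.5427 0.1733 0.12  ]
tool [56.   0.8 85.9] [ 56.    0.4 129.9]
0 [[329.5, 252.4]]
-0.001 [[329.5, 254.6]]
-0.002 [[329.5, 256.9]]
-0.003 [[329.5, 259.1]]
264 [310] [351]
268 [303] [358]
272 [299] [362]
-0.002 0 264 303.3 355.4
-0.002 0 268 298.4 360.4
-0.002 0 272 294.8 364.2
-0.002 0.001 264 305.7 357.8
-0.002 0.001 268 301.0 362.8
-0.002 0.001 272 297.2 366.6
top [220.8621036  202.88815988] [216.57565663 197.81740544]
scene [425.28192149 178.8554289 ] [430.12700729 157.15392284]
```

Call:
jog_arm([
  [0, 0, 0, 15, 0, 10, 0.3],
  [0, 0, 0, 35, 0, 25, 0.3],
  [0, 0, 0, 50, 0, 38, 0.3],
  [0, 0, 0, 58, 0, 44, 0.3],
  [0, 0, 0, 58, 0, 46, 0.3],
  [0, 0, 0, 58, 0, 46, 0.3],
  [0, 0, 0, 58, 0, 46, 0.3],
  [0, 0, 0, 58, 0, 46, 0.3],
])

```text
time: 8.22
tcp_pos: [0.5411, 0.1738, 0.204]
eef_rot: [0.0, 0.172, 0.985, 0.0]
force: [-0.6, 0.3, -0.7]
finger_gap: 0.0371
grasp_force: 40.0
```

Run:
```python
from h import *
from cell import bot
s=bot.observe();p,R=pose(s);print(s['time'],p.round(4),s['force'].round(2))
D=bot.get_image('scene');pickle.dump(D,open('s4.pkl','wb'))
u=proj(D,p);print(u,'spindle',proj(D,[.5428,.1737,.164]),'bottom centre',proj(D,p+R@[0,0,.0237]))
x,y=int(u[0]),int(u[1])+10
cv2.imwrite('pics/s4.png',cv2.resize(D['frame'][y-35:y+35,x-45:x+45,::-1],(720,560),interpolation=cv2.INTER_CUBIC));print(x-45,y-35)
```

```text
8.225 [0.5411 0.1738 0.204 ] [-0.58  0.25 -0.74]
[411.47789045 166.73891851] spindle [408.71873766 184.83917832] bottom centre [409.48404442 177.28364418]
366 141
```

View pics/s4.png

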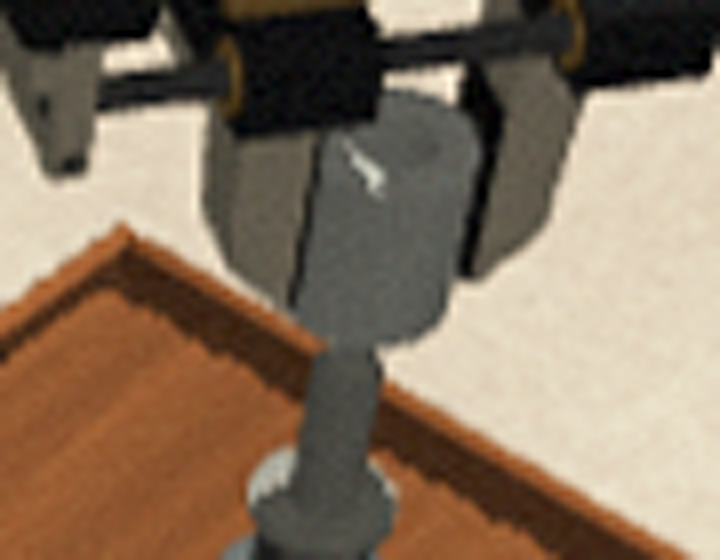

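The scene crop shows the collar just above the spindle. The collar's axis looks about 1 px to the right of the spindle's axis, so I'll measure the edges.

Run:
```python
from h import *
d=pickle.load(open('s4.pkl','rb'));f=d['frame'].astype(int)
sat=f.max(2)-f.min(2);V=f.max(2)
for r in list(range(172,186))+[188,192,196]: print(r,'S',sat[r,398:428].tolist(),'V',V[r,398:428].tolist())
p=np.array([.5411,.1738,.204]);a=proj(d,[.5428,.1737,.18]);
print(proj(d,[.5428,.1737,.164]),a,proj(d,[.5428+.001,.1737,.18])-a,proj(d,[.5428,.1747,.18])-a)
```

```text
172 S [21, 23, 22, 18, 22, 9, 4, 7, 8, 5, 5, 9, 5, 8, 8, 8, 5, 8, 6, 10, 8, 7, 11, 5, 4, 4, 4, 10, 18, 22] V [96, 99, 95, 102, 105, 33, 69, 89, 89, 94, 88, 88, 90, 88, 90, 92, 95, 94, 92, 97, 94, 98, 94, 88, 86, 54, 13, 47, 92, 94]
173 S [20, 21, 22, 21, 22, 7, 5, 7, 7, 9, 6, 6, 6, 9, 6, 10, 6, 8, 8, 8, 8, 6, 5, 8, 8, 1, 2, 15, 21, 17] V [95, 95, 101, 99, 98, 33, 80, 87, 91, 88, 86, 88, 94, 92, 90, 95, 98, 93, 95, 96, 90, 92, 92, 88, 94, 41, 7, 72, 95, 91]
174 S [18, 23, 22, 20, 22, 5, 2, 7, 6, 7, 8, 6, 8, 8, 5, 6, 8, 6, 5, 8, 6, 6, 8, 6, 6, 4, 4, 18, 18, 25] V [96, 98, 97, 96, 95, 32, 77, 87, 85, 88, 93, 88, 91, 90, 88, 91, 93, 94, 97, 94, 88, 95, 89, 87, 93, 39, 12, 86, 92, 125]
175 S [24, 22, 20, 22, 13, 3, 9, 7, 8, 7, 8, 8, 9, 7, 8, 5, 6, 7, 7, 8, 5, 3, 7, 8, 10, 11, 6, 18, 28, 37] V [98, 98, 95, 100, 75, 35, 89, 88, 91, 91, 91, 93, 91, 93, 94, 98, 95, 94, 94, 94, 92, 87, 90, 88, 104, 72, 45, 82, 126, 198]
176 S [18, 18, 23, 21, 11, 5, 7, 6, 6, 5, 6, 6, 7, 7, 6, 7, 7, 9, 5, 5, 7, 6, 8, 4, 22, 32, 35, 31, 38, 36] V [96, 91, 101, 99, 53, 53, 81, 91, 89, 86, 90, 93, 94, 93, 92, 89, 
[... 2502 characters left out ...]
, 187, 208, 230, 227, 227, 226, 225, 228, 229, 229, 228, 228, 225, 225]
192 S [95, 97, 95, 101, 103, 86, 19, 7, 10, 9, 8, 7, 8, 8, 10, 42, 44, 45, 54, 84, 97, 110, 102, 69, 48, 37, 35, 36, 36, 37] V [138, 141, 144, 147, 153, 136, 75, 69, 73, 69, 73, 75, 75, 74, 67, 65, 62, 60, 83, 121, 145, 156, 160, 183, 209, 224, 229, 228, 229, 228]
196 S [102, 101, 99, 77, 78, 28, 4, 7, 7, 10, 10, 7, 10, 6, 32, 45, 40, 42, 37, 46, 44, 44, 46, 45, 48, 59, 87, 103, 113, 91] V [147, 149, 142, 143, 146, 83, 66, 70, 74, 72, 79, 74, 69, 70, 67, 63, 61, 64, 64, 64, 66, 68, 62, 61, 64, 93, 130, 149, 159, 180]
[408.71873766 184.83917832] [410.03034789 177.97913047] [0.36277421 0.32381626] [ 0.45068742 -0.19929404]
```

The edge fits put the axes within about 1 mm of each other, well inside the chamfer's capture range. I'll lower slowly onto it and watch the forces.

Call:
jog_arm([
  [0, 0, 0, 0, 0, 4, 0.3],
  [0, 0, 0, 0, 0, 9, 0.3],
  [0, 0, 0, 0, 0, 13, 0.3],
  [0, 0, 0, 0, 0, 15, 0.3],
  [0, 0, 0, 0, 0, 16, 0.3],
  [0, 0, 0, 0, 0, 17, 0.3],
  [0, 0, 0, 0, 0, 18, 0.3],
  [0, 0, 0, 0, 0, 18, 0.3],
])

```text
time: 9.28
tcp_pos: [0.5406, 0.174, 0.1857]
eef_rot: [0.0, 0.172, 0.985, 0.0]
force: [0.7, 0.5, -1.8]
finger_gap: 0.0368
grasp_force: 40.0
```

Call:
jog_arm([
  [0, 0, 0, 0, 0, 1, 0.3],
  [0, 0, 0, 0, 0, 2, 0.3],
  [0, 0, 0, 0, 0, 2.5, 0.3],
  [0, 0, 0, 0, 0, 2.5, 0.3],
])

```text
time: 9.78
tcp_pos: [0.5406, 0.1739, 0.1832]
eef_rot: [-0.0, 0.172, 0.985, 0.0]
force: [0.4, 0.7, -1.0]
finger_gap: 0.0372
grasp_force: 40.0
```

Call:
jog_arm([
  [0, 0, 0, 0, 0, 1, 0.3],
  [0, 0, 0, 0, 0, 2, 0.3],
  [0, 0, 0, 0, 0, 3, 0.3],
  [0, 0, 0, 0, 0, 4, 0.3],
  [0, 0, 0, 0, 0, 4, 0.3],
  [0, 0, 0, 0, 0, 4, 0.3],
])

```text
time: 10.52
tcp_pos: [0.5407, 0.174, 0.1793]
eef_rot: [0.0, 0.172, 0.985, 0.0]
force: [0.4, 0.0, -1.0]
finger_gap: 0.0369
grasp_force: 40.0
```

Call:
jog_arm([
  [0, 0, 0, 0, 0, 1, 0.3],
  [0, 0, 0, 0, 0, 2, 0.3],
  [0, 0, 0, 0, 0, 4, 0.3],
  [0, 0, 0, 0, 0, 6, 0.3],
  [0, 0, 0, 0, 0, 6, 0.3],
  [0, 0, 0, 0, 0, 6, 0.3],
])

```text
time: 11.28
tcp_pos: [0.5407, 0.174, 0.1732]
eef_rot: [0.0, 0.172, 0.985, 0.0]
force: [0.8, -0.6, -0.6]
finger_gap: 0.0371
grasp_force: 40.0
```

Call:
jog_arm([
  [0, 0, 0, 0, 0, 2, 0.3],
  [0, 0, 0, 0, 0, 6, 0.3],
  [0, 0, 0, 0, 0, 10, 0.3],
  [0, 0, 0, 0, 0, 14, 0.3],
  [0, 0, 0, 0, 0, 18, 0.3],
  [0, 0, 0, 0, 0, 21, 0.3],
  [0, 0, 0, 0, 0, 23, 0.3],
  [0, 0, 0, 0, 0, 24, 0.3],
  [0, 0, 0, 0, 0, 24, 0.3],
  [0, 0, 0, 0, 0, 24, 0.3],
])

```text
time: 12.52
tcp_pos: [0.5407, 0.174, 0.1493]
eef_rot: [0.0, 0.172, 0.985, 0.0]
force: [-0.3, 0.3, -1.1]
finger_gap: 0.0371
grasp_force: 40.0
```

Call:
jog_arm([
  [0, 0, 0, 0, 0, 1, 0.3],
  [0, 0, 0, 0, 0, 2, 0.3],
  [0, 0, 0, 0, 0, 3, 0.3],
  [0, 0, 0, 0, 0, 4, 0.3],
  [0, 0, 0, 0, 0, 4, 0.3],
  [0, 0, 0, 0, 0, 4, 0.3],
])

```text
time: 13.28
tcp_pos: [0.5406, 0.174, 0.1452]
eef_rot: [0.0, 0.172, 0.985, -0.0]
force: [-0.4, 0.3, -1.4]
finger_gap: 0.0373
grasp_force: 40.0
```

Call:
jog_arm([
  [0, 0, 0, 0, 0, 1, 0.3],
  [0, 0, 0, 0, 0, 2, 0.3],
  [0, 0, 0, 0, 0, 3, 0.3],
  [0, 0, 0, 0, 0, 4, 0.3],
  [0, 0, 0, 0, 0, 4, 0.3],
  [0, 0, 0, 0, 0, 4, 0.3],
])

```text
time: 14.02
tcp_pos: [0.5407, 0.174, 0.1413]
eef_rot: [0.0, 0.172, 0.985, 0.0]
force: [-0.8, -0.5, 2.4]
finger_gap: 0.0368
grasp_force: 40.0
```

Call:
jog_arm([
  [0, 0, 0, 0, 0, 1, 0.3],
  [0, 0, 0, 0, 0, 2, 0.3],
  [0, 0, 0, 0, 0, 3, 0.3],
  [0, 0, 0, 0, 0, 3, 0.3],
  [0, 0, 0, 0, 0, 3, 0.3],
])

```text
time: 14.65
tcp_pos: [0.5407, 0.174, 0.1383]
eef_rot: [0.0, 0.172, 0.985, 0.0]
force: [-1.2, 0.0, 4.7]
finger_gap: 0.0372
grasp_force: 40.0
```

Call:
jog_arm([
  [0, 0, 0, 0, 0, 1, 0.3],
  [0, 0, 0, 0, 0, 2, 0.3],
  [0, 0, 0, 0, 0, 3, 0.3],
  [0, 0, 0, 0, 0, 4, 0.3],
  [0, 0, 0, 0, 0, 5, 0.3],
  [0, 0, 0, 0, 0, 6, 0.3],
  [0, 0, 0, 0, 0, 6, 0.3],
  [0, 0, 0, 0, 0, 6, 0.3],
  [0, 0, 0, 0, 0, 6, 0.3],
  [0, 0, 0, 0, 0, 6, 0.3],
])

```text
time: 15.9
tcp_pos: [0.5407, 0.174, 0.1326]
eef_rot: [0.0, 0.172, 0.985, 0.0]
force: [-3.1, -0.0, 8.3]
finger_gap: 0.037
grasp_force: 40.0
```

Run:
```python
from h import *
from cell import bot
F=[]
for i in range(6):
    D=bot.get_image('scene');s=bot.observe();F.append(s['force'])
p,R=pose(s);print(s['time'],p.round(4),np.mean(F,0).round(2),s['wrist_torque'].round(2),s['grasp_force'])
u=proj(D,p);x,y=int(u[0]),int(u[1])
cv2.imwrite('pics/s5.png',cv2.resize(D['frame'][y-45:y+45,x-60:x+60,::-1],(720,540),interpolation=cv2.INTER_CUBIC))
```

```text
16.2 [0.5407 0.174  0.1326] [-2.45 -0.61  8.69] [-0.15  0.59  0.04] 40.00128110870719
```

View pics/s5.png

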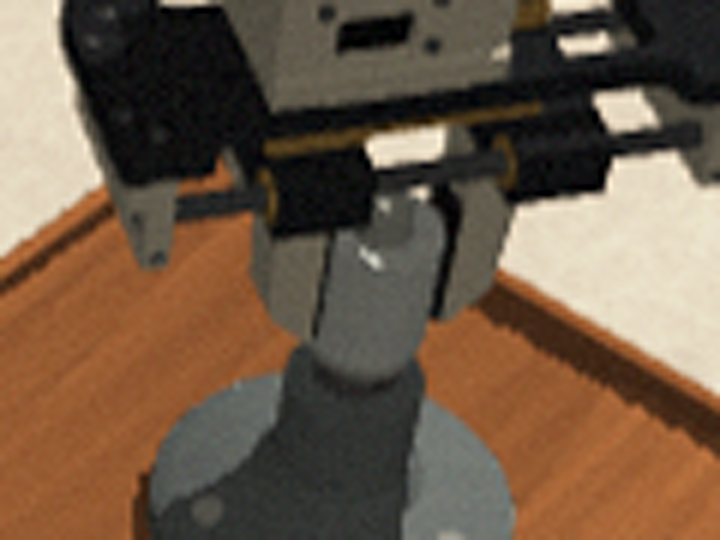

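The picture shows the collar on the spindle and held by both fingers, with the spindle tip standing above it at about (400,215). The steady push is about 9.8 N: 8.7 N read at the wrist plus 1.1 N for the collar's weight. I'm handing it in.

```bash
python3 -c "
from cell import bot
print(bot.sign_off())"
```

```text
the job is handed in; nothing more can be done
None
```

The collar is on the spindle and I've handed the job in with the arm still gripping it at 40 N and pressing the spring washer down with about 10 N; I never moved near the bowl, cup, dish or brush, though I didn't re-measure them at the end.

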